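# Clear the dry box lid, break its stuck gasket and hold it ajar

## Robot

A 6-joint arm with a two-finger parallel gripper is mounted at the origin on the work surface. World frame = base frame: x ahead of the robot, y to its left, z up, the work surface at z = 0. Lengths are in m, angles in rad, forces in N, time in s.
With the tool pointing down it reaches from about 0.35 to 0.975 m from the base axis. Payload 4.9 kg.
Tool frame: the origin (TCP) lies at the very end of the fingers, on their centre line; the grasp point (between the pads) lies 19 mm behind it (r.grip_depth is the distance from the TCP to the grasp point, in m); z points along the fingers, y is the direction in which the jaws open and shut (so a half turn about z gives the same grasp; the last joint's range is limited). The gripper opens to 85 mm and grips with 20 to 120 N. Pads are 22 mm wide; open, the fingers measure 114 mm over their backs; the gripper's body (76 mm by 85 mm) begins 54 mm behind the grasp point. The pads swing forward as they close: fully open they stand 13 mm farther back than shut.
Start: joints at [1.074, 0.053, 1.613, -0, 1.476, -0.119], TCP at [0.231, 0.581, 0.231] pointing down, gripper open.
Joint ranges: [-3.01, 3.01], [-1.01, 2.22], [0.06, 2.58], [-1.02, 4.17], [0.09, 2.62], [-3.14, 3.14]. Speed limits (rad/s): [2.57, 2.57, 3.14, 3.14, 3.14, 3.14].

## Interface

Orientations are given as a rotation vector (axis times angle).
In Python, from cell import sense, imaging, finish_job, r gives the robot as it stands.
- The arm moves only by the tool apply_moves, never from a script. Its argument "deltas" is a list of rows, each a list of 7 numbers: the shift along the world's x, y, z in m, then the turn, a rotation vector about the world's x, y, z in rad, then the gripper's target within -1 to 1 (shut at 1, half-way at 0, fully open at -1). A call has 1 to 20 rows; each row shifts and turns the commanded pose from where the row before left it; what a row does not reach is not made up. A row lasts 1/12 s, in which the tool goes at most 41.7 mm and 7.16 degrees, less where a joint would pass 70% of its speed; a pose out of reach is approached as far as the arm can. A call is refused whole if a number of a shift passes 0.0417 or a number of a turn 0.125, either way. A call with a gripper value outside its range is refused whole. The fingers move at their own pace and stop on an object; the grip force is fixed at half the most. Time passes only in rows, so rows that do not move let the fingers close. It gives the time, the measured TCP pose, the force and the opening at its end, in the units of the state.
- sense(): the state, without advancing time (a new reading comes with each control period).
- imaging.snapshot(name): name is "scene" or "top"; returns the picture (420x560x3 uint8, red, green, blue); there is no depth.
- imaging.calibration(name): a dict with "fx", "fy", "cx", "cy" (pixels), "world_to_cam" (4x4, takes a point from world to camera coordinates). Camera axes: x right, y up, looking along -z (the intrinsics and any distortion apply to the point x, -y, -z); pixel columns grow to the right and rows downward; lengths in m; the calibration is good to about 2 mm. A picture is of the moment at which its call begins. calibration takes no time and is no camera call.
- finish_job(): hands the job in, once; it reports no verdict.
The state is a dict: "time": time; "joints": joint angles; "dq": joint speeds; "joint_torque": joint torques, N m; "tool_pos": TCP position; "orientation": TCP orientation; "wrist_force": force on the tool from outside, world axes, zero at the start; "wrist_torque": the same for the moment, N m; "gripper_width": finger opening in m.
Only numpy, scipy, OpenCV 4.12 (cv2) and the standard library are available. Lean on these libraries where they do the work, as an engineer would, in place of code of your own. Each camera call takes 0.05 s, during which the arm holds its last target.

## Task

Somebody left the plug gauge on the lid of the bearing dry box: lay it down (do not drop it) in the empty compartment of the open drawer, let go of it, and leave everything else where it is. Then take the lid by its black bar, pull it free of its sticky gasket without flinging it open, and keep holding it ajar by the bar, front edge about 3.5 cm up, so that I can slip a humidity card in; you finish still holding it like that.

Things in the scene. Friction and masses are not known exactly. Their poses are not given: they have to be found in the camera images.
- gauge_c (a point): Centre of the loose plug gauge: hexagonal aluminium handle 18 mm across flats, 72 mm long, green band near one end, red near the other, a 13 mm steel pin beyond each end (30 mm long at green, 14 at red; 116 mm overall); 110 g. Starts lying on a flat on the dry box lid, any yaw, this point 9 mm above the lid's top. Own x: along it, to the green end.
- slot (a point): Floor of the open top drawer's empty compartment, own -y half; mid of its uncovered part. Own x: into the blue unit, z up. Compartment: 132 mm wide (y +-66 mm), front wall 80 mm off at -x, further wall 150 mm off at +x, but the unit's housing (top 63 mm above this floor) covers it from 70 to 110 mm on. Walls 46 mm, divider 39, front 54 above this floor. A ring gauge is in the other half.
- pull_c (a point): Centre of the lid's lifting bar, a black round bar 12 mm in diameter lying along own y (98 mm free between its two posts), its axis 34 mm above the lid's top and 25 mm behind the lid's front edge. Fixed to the lid and tilts with it. Own x axis points to the hinge, z up when the lid is shut.
- lid (a joint): Lid angle, rad: 0 shut, grows as the front rises (0.16: front edge 36 mm up). Lid 220 x 280 x 16 mm, grey frame, clear window, about 0.6 kg. Latches are open but the gasket sticks: the bar needs an upward pull that peaks at 12 to 18 N when it is about 8 mm up; past 15 mm only the weight (3 to 4 N at the bar) is left. Let go, the lid sinks shut in about a second.
- lid_hinge (a point): Middle of the lid's hinge line, on the side away from the robot, level with the lid's underside (109 mm above the table). The bar's centre is 199 mm from it along the lid and 50 mm above it. Own y axis: the hinge axis.
- drybox: The grey dry box that the lid closes, 220 x 280 x 105 mm, fast to the table; origin under its centre on the table; own -x side is its front with the dial and latches. The lid's top is 125 mm above the table.
- ring_c (a point): Centre of the dark steel ring gauge (52 mm diameter, 18 mm high), lying in the other compartment of the drawer. Bystander, leave alone.
- can_a: Steel motor housing, an open cup 60 mm in diameter and 85 mm high; origin under its base. Bystander.
- can_b: A second, equal motor housing; origin under its base. Bystander.
- rotor: Motor rotor standing on end, dark steel core with copper rings and a steel shaft on top, 48 mm in diameter and 125 mm high; origin under its base. Bystander.
- oil: Green bottle with a red cap, 60 mm in diameter and 160 mm high; origin under its base. Bystander.
- bearing: Steel bearing ring, 42 mm in diameter and 13 mm high, lying on the table; origin under its base. Bystander.
- driver: Orange-handled screwdriver, 190 mm, lying on the table; origin under it. Bystander.
- gauge: The same plug gauge as a loose body; its origin is 9 mm from its centre line, under the centre as it starts (use gauge_c for grasping).

How it is judged:
On the way, in this order (a step that is already met when the one before it is completed fails the run):
1. the plug gauge lies in the empty drawer compartment, let go and at rest, the lid still shut (x of gauge_c in the frame of slot between -0.085 and 0.14 m and y of gauge_c in the frame of slot between -0.065 and 0.065 m and z of gauge_c in the frame of slot between 0 and 0.018 m and contact force between the fingers and gauge below 0.05 N and linear speed of gauge below 0.03 m/s and value of joint lid below 0.03 rad), for 0.2 s.
2. the lid, pulled by its bar, is free of the gasket (value of joint lid above 0.07 rad and contact force between the fingers and lid above 0.8 N), for 0.2 s.
At the end, for the whole second after the job is handed in: The plug gauge lies at rest within the empty compartment of the top drawer, on its floor (centre within 65 mm of the compartment's middle line, less than 18 mm above the floor); the lid is held still by the fingers on its bar, at 0.08 to 0.25 rad (front edge 18 to 55 mm up) (x of gauge_c in the frame of slot between -0.085 and 0.14 m and y of gauge_c in the frame of slot between -0.065 and 0.065 m and z of gauge_c in the frame of slot between 0 and 0.018 m and linear speed of gauge below 0.03 m/s and value of joint lid between 0.08 and 0.25 rad and velocity of joint lid between -0.08 and 0.08 rad/s and contact force between the fingers and lid above 0.8 N); the arm keeps its last pose, push and grip.
It fails at once if the lid is lifted before the gauge is in the drawer (value of joint lid above 0.05 rad and not (x of gauge_c in the frame of slot between -0.085 and 0.14 m and y of gauge_c in the frame of slot between -0.065 and 0.065 m and z of gauge_c in the frame of slot between 0 and 0.018 m)).
It fails at once if the lid is flung open (more than 0.45 rad, front edge about 10 cm up) (value of joint lid above 0.45 rad).
It fails at once if the gauge is dropped (falls freely, faster than 0.75 m/s) (linear speed of gauge above 0.75 m/s and contact force between the fingers and gauge below 0.05 N).
It fails at once if a bystander is moved by more than 4 cm (distance of any of ring_c, can_a, can_b, rotor, oil, bearing, driver from where it was at the start of the episode above 0.04 m).
It also fails if it takes over 58 s, if anything falls off the work surface, if the arm or the gripper's body presses on something with over 40 N, if the wrist force passes 120 N, or if a joint passes its speed limit or range.

## Working session

There is one attempt and no reset: what is moved stays moved. The work goes in short steps, Python scripts to look and compute and a tool call to move; the robot and the scene stay as the last step left them, time stands still between calls to the robot, and variables do not carry over. Pictures are saved under pics/ and viewed, and the job is handed in when it is done.

Besides the shell and the picture viewer there is one more tool, called after "Call:" by a JSON object that holds its "op" and its "data". apply_moves: Moves the arm, as the interface text tells. Its arguments: {"type":"object","properties":{"deltas":{"type":"array"}},"required":["deltas"]}

```bash
mkdir -p pics; python3 - <<'E'
from cell import sense, imaging, r
import cv2
for n in ("scene","top"):
    im=imaging.snapshot(n); cv2.imwrite(f"pics/{n}0.png",im[:,:,::-1])
    print(n,imaging.calibration(n))
print(sense()); print(r.grip_depth)
E
```

```text
scene {'fx': 442.57182347620954, 'fy': 442.57182347620954, 'cx': 275.2172753762663, 'cy': 208.89054901940165, 'world_to_cam': array([[ 0.18736307,  0.98225465, -0.00841913, -0.12307157],
       [-0.59696861,  0.12066871,  0.79313778,  0.22248196],
       [ 0.7800792 , -0.14357878,  0.60898405, -1.77495303],
       [ 0.        ,  0.        ,  0.        ,  1.        ]])}
top {'fx': 475.88209688495317, 'fy': 475.88209688495317, 'cx': 287.67812489162833, 'cy': 206.19403722603974, 'world_to_cam': array([[-0.01963765, -0.99968598, -0.01556604,  0.02504632],
       [ 0.98598899, -0.02194341,  0.16536083, -0.58665592],
       [-0.16565048, -0.01210065,  0.98611028, -1.39704208],
       [ 0.        ,  0.        ,  0.        ,  1.        ]])}
{'time': 0.1, 'joints': array([ 1.07395450e+00,  5.32895122e-02,  1.61418123e+00,  4.48865102e-05,
        1.47604524e+00, -1.18997166e-01]), 'dq': array([ 4.26291560e-04, -3.02589876e-04, -3.44948761e-03,  3.90078259e-04,
        1.63854699e-03, -7.87389330e-05]), 'joint_torque': array([ 5.88979965e-04, -3.94901454e+01, -3.71362996e+01, -1.06359441e-04,
        3.92111324e-03,  4.10888561e-05]), 'tool_pos': array([0.23027919, 0.58040119, 0.23017215]), 'orientation': array([-5.89881600e-01, -3.08507799e+00,  2.85722372e-03]), 'wrist_force': array([ 0.94754163, -0.92398662, -0.75373997]), 'wrist_torque': array([-0.0245376 , -0.01691307, -0.00953151]), 'gripper_width': 0.08552063634594005}
0.0187
```

View pics/scene0.png

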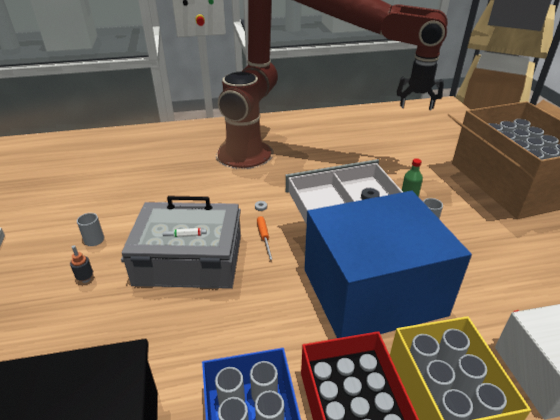

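View pics/top0.png

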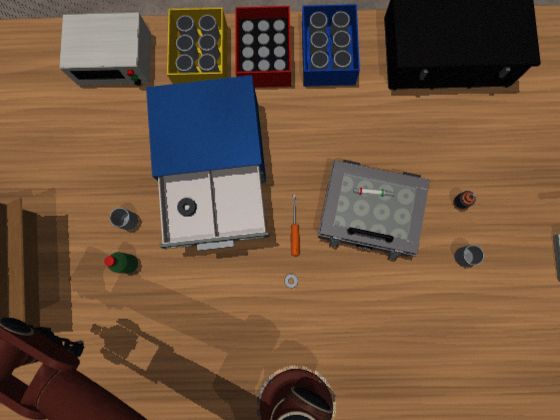

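The scene view shows the lid with the gauge at about (187,232). In the top view the gauge is at (375,191), red end left and green end right. The bar is at (371,234) and the empty compartment is the right half, around (240,205). I'll zoom in next.

```bash
python3 - <<'E'
import cv2
t=cv2.imread("pics/top0.png"); s=cv2.imread("pics/scene0.png")
cv2.imwrite("pics/c1.png",cv2.resize(t[150:265,310:440],None,fx=5,fy=5,interpolation=cv2.INTER_CUBIC))
cv2.imwrite("pics/c2.png",cv2.resize(t[150:260,145:280],None,fx=5,fy=5,interpolation=cv2.INTER_CUBIC))
cv2.imwrite("pics/c3.png",cv2.resize(s[185:295,115:255],None,fx=5,fy=5,interpolation=cv2.INTER_CUBIC))
cv2.imwrite("pics/c4.png",cv2.resize(s[150:260,275:435],None,fx=5,fy=5,interpolation=cv2.INTER_CUBIC))
E
```

```text
(no output)
```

View pics/c1.png

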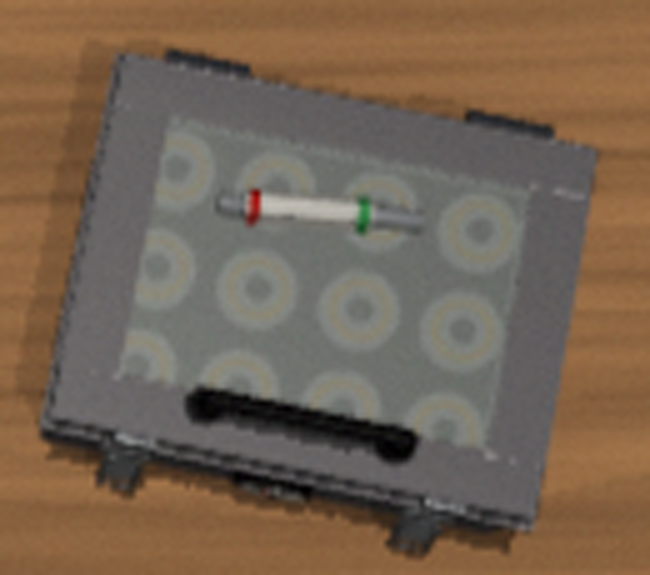

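View pics/c2.png

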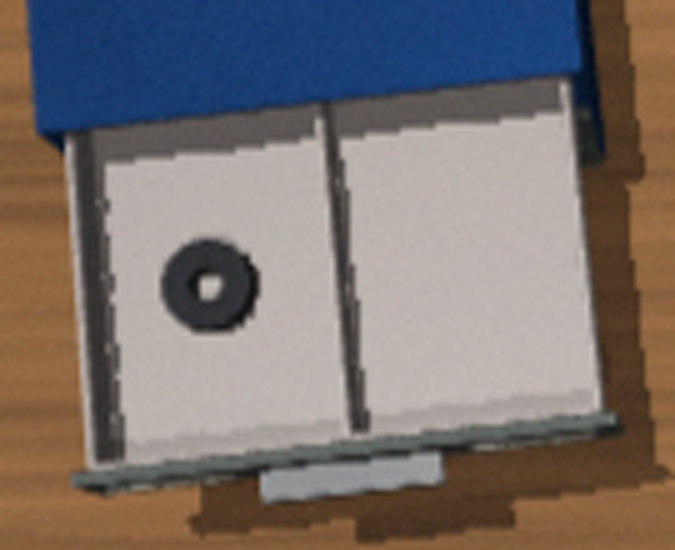

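View pics/c3.png

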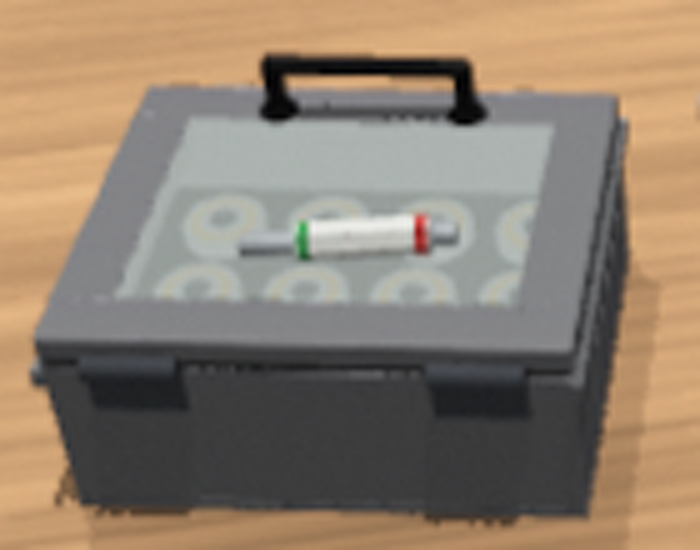

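View pics/c4.png

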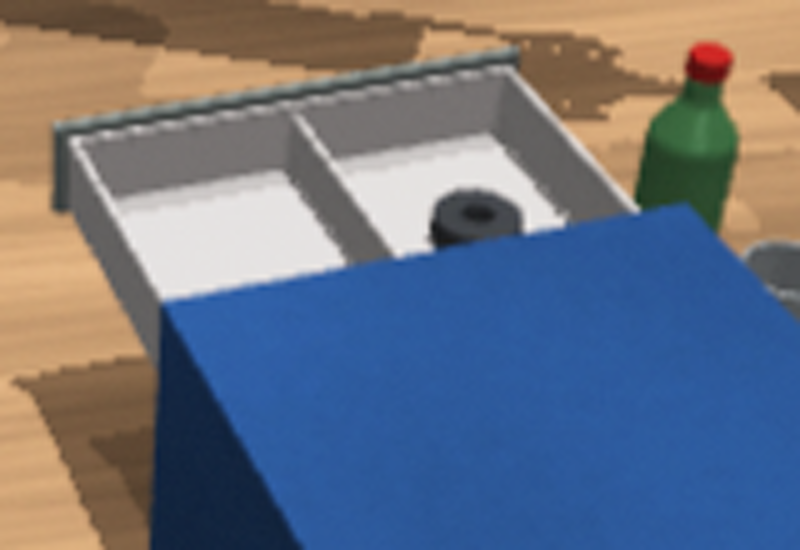

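```bash
cat > h.py <<'E'
import numpy as np,cv2
from cell import imaging
C={n:imaging.calibration(n) for n in ("scene","top")}
F=np.diag([1.,-1,-1])
def P(n):
    c=C[n]; K=np.array([[c['fx'],0,c['cx']],[0,c['fy'],c['cy']],[0,0,1]]); return K@F@c['world_to_cam'][:3]
def tri(s,t):
    X=cv2.triangulatePoints(P("scene"),P("top"),np.array(s,float).reshape(2,1),np.array(t,float).reshape(2,1)).ravel(); X=X[:3]/X[3]
    e=[np.linalg.norm(pr(n,X)-p) for n,p in(("scene",s),("top",t))]
    return X,np.round(e,2)
def pr(n,X): q=P(n)@np.append(X,1); return q[:2]/q[2]
def ray(n,p,z):
    c=C[n]; R=c['world_to_cam'][:3,:3]; o=-R.T@c['world_to_cam'][:3,3]
    d=R.T@np.array([(p[0]-c['cx'])/c['fx'],-(p[1]-c['cy'])/c['fy'],-1]); return o+d*(z-o[2])/d[2]
def up(p,o): return ((np.array(p)+.5)/5-.5)+np.array(o)
def cen(n,im,box,col):
    x0,y0,x1,y1=box; h=cv2.cvtColor(im[y0:y1,x0:x1],cv2.COLOR_BGR2HSV)
    H,S,V=[h[...,i].astype(int) for i in range(3)]
    m={'red':((H<8)|(H>172))&(S>110),'green':(H>45)&(H<85)&(S>90)}[col]
    y,x=np.nonzero(m); w=S[m]; return np.array([(x*w).sum(),(y*w).sum()])/w.sum()+[x0,y0],m.sum()
E
python3 - <<'E'
from h import *
np.set_printoptions(precision=4,suppress=True)
t=cv2.imread("pics/top0.png"); s=cv2.imread("pics/scene0.png")
T=(310,150);S=(115,185);T2=(145,150);S2=(275,150)
b={}
for c in("red","green"):
    a,na=cen("scene",s,(155,222,215,242),c); d,nd=cen("top",t,(345,180,400,200),c)
    b[c]=tri(a,d); print(c,a,na,d,nd,*b[c])
d=b['green'][0]-b['red'][0]; print("len",np.linalg.norm(d),"yaw",np.arctan2(d[1],d[0]), "mid",(b['green'][0]+b['red'][0])/2)
# bar: scene left end = top right end
L=tri(up((265,64),S),up((398,440),T)); R=tri(up((468,69),S),up((205,402),T)); print("bar",L,R)
print("bar z=.159", ray("top",up((398,440),T),.159),ray("top",up((205,402),T),.159),ray("scene",up((265,64),S),.159),ray("scene",up((468,69),S),.159))
for nm,a,c in [("lid corner hinge -y",(35,350),(596,148)),("lid hinge +y",(580,362),(118,58)),("lid front +y",(620,96),(45,432)),("lid front -y",(152,87),(533,522))]:
    print(nm,*tri(up(a,S),up(c,T)))
for nm,a,c in [("wall top front -y",(72,140),(602,412)),("divider top front",(297,116),(358,432)),("floor front -y",(122,203),(594,392)),("floor front div",(283,173),(370,418)),("panel top front -y",(55,125),(620,430)),("panel top +y",(518,48),(75,485)),("hous -y",(163,300),(583,70)),("hous +y",(690,205),(38,130)),]:
    print(nm,*tri(up(a,S2),up(c,T2)))
E
```

```text
red [198.4673 231.1373] 14 [360.4225 190.7817] 14 [ 0.6126 -0.1985  0.1356] [0.47 0.38]
green [175.0817 233.1565] 8 [382.3047 192.7617] 13 [ 0.6059 -0.2608  0.1333] [0.36 0.29]
len 0.06271387265786253 yaw -1.6781396757730858 mid [ 0.6092 -0.2297  0.1344]
bar (array([ 0.4744, -0.2723,  0.1591]), array([1.94, 1.76])) (array([ 0.4979, -0.1629,  0.1569]), array([0.3 , 0.27]))
bar z=.159 [ 0.4743 -0.2675  0.159 ] [ 0.4977 -0.1619  0.159 ] [ 0.4726 -0.2778  0.159 ] [ 0.5007 -0.1637  0.159 ]
lid corner hinge -y [ 0.6459 -0.4001  0.1178] [0.14 0.11]
lid hinge +y [ 0.7071 -0.1248  0.1151] [0.13 0.1 ]
lid front +y [ 0.4871 -0.0759  0.1168] [0.43 0.38]
lid front -y [ 0.4299 -0.3489  0.1219] [0.23 0.21]
wall top front -y [0.4932 0.0737 0.1939] [0.04 0.04]
divider top front [0.4863 0.2091 0.1881] [0.79 0.75]
floor front -y [0.5105 0.0893 0.158 ] [3.62 3.29]
floor front div [0.4966 0.2041 0.1556] [0.65 0.6 ]
panel top front -y [0.4829 0.0647 0.1987] [0.32 0.3 ]
panel top +y [0.4592 0.3577 0.2011] [0.17 0.16]
hous -y [0.6784 0.0806 0.2156] [0.01 0.  ]
hous +y [0.6521 0.3787 0.2147] [0.05 0.05]
```

Call:
{"op": "apply_moves", "data": {"deltas": [[0.008, -0.016, 0.02, 0, 0, -0.03, -1], [0.016, -0.033, 0.006, 0, 0, -0.06, -1], [0.016, -0.033, 0.004, 0, 0, -0.06, -1], [0.016, -0.033, 0.004, 0, 0, -0.06, -1], [0.016, -0.033, 0.004, 0, 0, -0.06, -1], [0.016, -0.033, 0.004, 0, 0, -0.06, -1], [0.016, -0.033, 0.004, 0, 0, -0.06, -1], [0.016, -0.033, 0.004, 0, 0, -0.06, -1], [0.016, -0.033, 0.004, 0, 0, -0.06, -1], [0.016, -0.033, 0.004, 0, 0, -0.06, -1], [0.016, -0.033, 0.004, 0, 0, -0.06, -1], [0.016, -0.033, 0, 0, 0, -0.06, -1], [0.016, -0.033, 0, 0, 0, -0.06, -1], [0.016, -0.033, 0, 0, 0, -0.06, -1], [0.016, -0.033, 0, 0, 0, -0.06, -1], [0.016, -0.033, 0, 0, 0, -0.06, -1], [0.016, -0.033, 0, 0, 0, -0.06, -1], [0.016, -0.033, 0, 0, 0, -0.06, -1], [0.016, -0.033, 0, 0, 0, -0.06, -1], [0.016, -0.033, 0, 0, 0, -0.06, -1]]}}

```text
time: 1.77
tool_pos: [0.5427, -0.0639, 0.2927]
orientation: [-2.199, -2.243, 0.0]
wrist_force: [0.8, 1.1, 0.4]
gripper_width: 0.0857
```

Call:
{"op": "apply_moves", "data": {"deltas": [[0.011, -0.0277, 0, 0, 0, -0.021, -1], [0.011, -0.0277, 0, 0, 0, -0.021, -1], [0.011, -0.0277, 0, 0, 0, -0.021, -1], [0.011, -0.0277, -0.01, 0, 0, -0.021, -1], [0.011, -0.0277, -0.01, 0, 0, -0.021, -1], [0.011, -0.0277, -0.01, 0, 0, -0.021, -1], [0, 0, -0.03, 0, 0, 0, -1], [0, 0, -0.03, 0, 0, 0, -1], [0, 0, -0.02, 0, 0, 0, -1], [0, 0, 0, 0, 0, 0, -1], [0, 0, 0, 0, 0, 0, -1]]}}

```text
time: 2.68
tool_pos: [0.6075, -0.2278, 0.1814]
orientation: [-2.33, -2.102, 0.002]
wrist_force: [0.9, 0.9, 0.7]
gripper_width: 0.0855
```

```bash
python3 - <<'E'
from cell import sense, imaging
import cv2
s=sense();print(s['tool_pos'],s['orientation'],s['joints'])
t=imaging.snapshot("top")[:,:,::-1];c=imaging.snapshot("scene")[:,:,::-1]
a=cv2.resize(t[150:265,310:440],(650,575),interpolation=cv2.INTER_CUBIC);b=cv2.resize(c[130:295,95:255],(160*4,165*4)); 
cv2.imwrite("pics/g1.png",a);cv2.imwrite("pics/g2.png",b[60:])
E
```

```text
[ 0.60750583 -0.22778897  0.18135704] [-2.33009173e+00 -2.10158325e+00  2.23371539e-03] [-4.73351000e-01  1.44269746e-01  1.59928149e+00  7.03548515e-06
  1.40206331e+00 -3.70318335e-01]
```

View pics/g1.png

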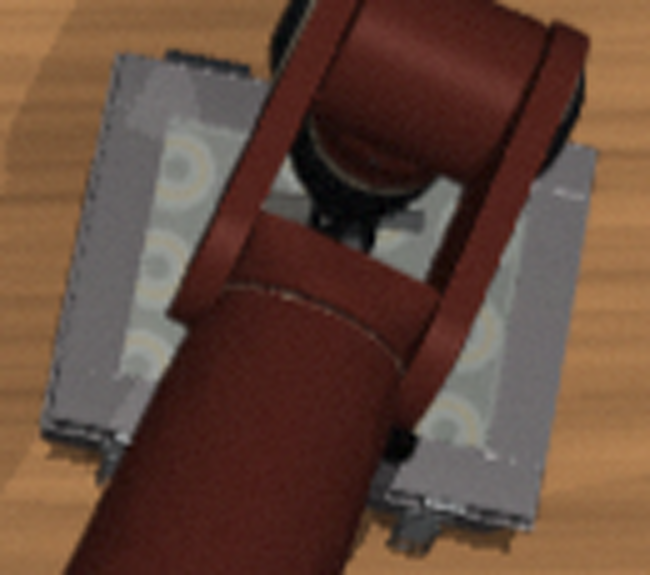

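View pics/g2.png

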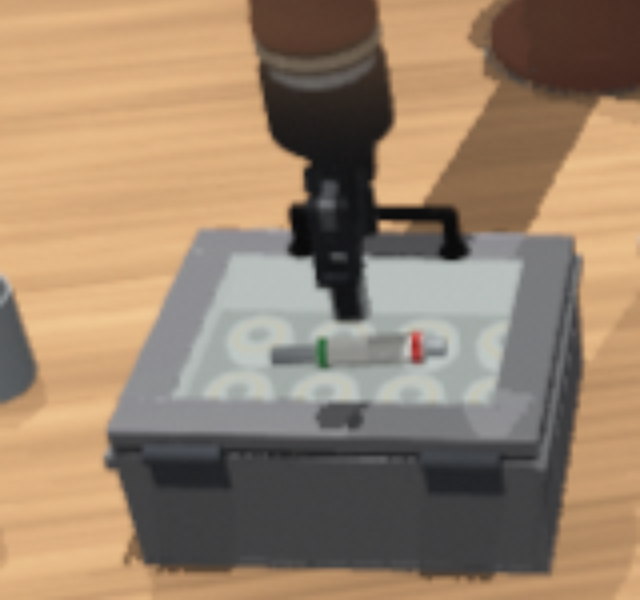

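The scene view (fingertip at about (350,310) in the crop) shows the fingers straddling the gauge handle (320–418, 350). I'll go down and grip.

Call:
{"op": "apply_moves", "data": {"deltas": [[0.001, 0, -0.015, 0, 0, 0, -1], [0.0005, 0, -0.015, 0, 0, 0, -1], [0, 0, -0.012, 0, 0, 0, -1], [0, 0, -0.009, 0, 0, 0, -1], [0, 0, 0, 0, 0, 0, -1], [0, 0, 0, 0, 0, 0, 1], [0, 0, 0, 0, 0, 0, 1], [0, 0, 0, 0, 0, 0, 1], [0, 0, 0, 0, 0, 0, 1], [0, 0, 0, 0, 0, 0, 1], [0, 0, 0, 0, 0, 0, 1], [0, 0, 0, 0, 0, 0, 1], [0, 0, 0, 0, 0, 0, 1], [0, 0, 0, 0, 0, 0, 1], [0, 0, 0, 0, 0, 0, 1]]}}

```text
time: 4.03
tool_pos: [0.6106, -0.2285, 0.1334]
orientation: [2.332, 2.103, 0.001]
wrist_force: [-0.8, -0.4, 6.4]
gripper_width: 0.0169
```

Call:
{"op": "apply_moves", "data": {"deltas": [[0, 0, 0.005, 0, 0, 0, 1], [0, 0, 0.01, 0, 0, 0, 1], [0, 0, 0.02, 0, 0, 0, 1], [0, 0, 0.03, 0, 0, 0, 1], [0, 0, 0.03, 0, 0, 0, 1], [0, 0, 0.03, 0, 0, 0, 1], [0, 0, 0.02, 0, 0, 0, 1], [0, 0, 0.01, 0, 0, 0, 1], [0, 0, 0, 0, 0, 0, 1], [0, 0, 0, 0, 0, 0, 1]]}}

```text
time: 4.87
tool_pos: [0.6098, -0.2282, 0.2866]
orientation: [-2.332, -2.104, 0.001]
wrist_force: [-0.3, -0.1, -1.4]
gripper_width: 0.0176
```

```bash
python3 - <<'E'
from cell import sense, imaging
import cv2
s=sense();print(s['tool_pos'],s['orientation'],s['gripper_width'],s['wrist_force'])
c=imaging.snapshot("scene")[:,:,::-1];cv2.imwrite("pics/l1full.png",c)
b=cv2.resize(c[100:295,95:275],None,fx=3,fy=3); cv2.imwrite("pics/l1.png",b)
E
```

```text
[ 0.60976865 -0.22818247  0.2865833 ] [-2.33231531e+00 -2.10358526e+00  5.41632639e-04] 0.01760069472538954 [-0.34166863 -0.12847839 -1.37764608]
```

View pics/l1.png

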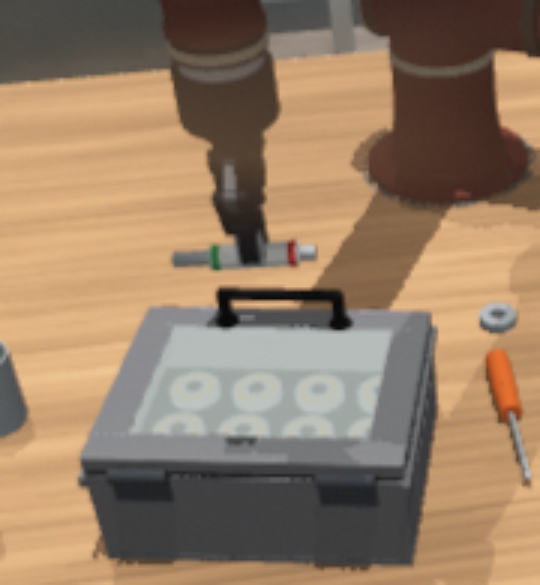

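The gauge is held at mid-handle and level: green band at (214,257) in the crop, red at (293,254). Next I'll measure how it sits in the grip.

```bash
python3 - <<'E'
from h import *
np.set_printoptions(precision=4,suppress=True)
im=cv2.imread("pics/l1full.png")
tp=np.array([.6098,-.2282]); a=-1.678; n=np.array([-np.sin(a),np.cos(a)])
res=[]
for c in("red","green"):
    p,k=cen("scene",im,(150,175,205,195),c)
    A,B=ray("scene",p,.2),ray("scene",p,.35)
    f=lambda X:(X[:2]-tp)@n
    X=A+(B-A)*(-f(A))/(f(B)-f(A)); res.append(X); print(c,p,k,X)
print(sum(res)/2)
for z in (.15,):
  print(ray("top",np.array((595,245))/5+[145,150],z))
E
```

```text
red [191.6101 184.4211] 16 [ 0.6129 -0.1994  0.2873]
green [166.2322 186.039 ] 11 [ 0.6063 -0.2612  0.2865]
[ 0.6096 -0.2303  0.2869]
[0.5922 0.0782 0.15  ]
```

Call:
{"op": "apply_moves", "data": {"deltas": [[-0.0016, 0.0189, 0, 0, 0, -0.069, 1], [-0.0016, 0.0189, 0, 0, 0, -0.069, 1], [-0.0016, 0.0189, 0, 0, 0, -0.069, 1], [-0.0016, 0.0189, 0, 0, 0, -0.069, 1], [-0.0016, 0.0189, 0, 0, 0, -0.069, 1], [-0.0016, 0.0189, 0, 0, 0, -0.069, 1], [-0.0016, 0.0189, 0, 0, 0, -0.069, 1], [-0.0016, 0.0189, 0, 0, 0, -0.069, 1], [-0.0016, 0.0189, 0, 0, 0, -0.069, 1], [-0.0016, 0.0189, 0, 0, 0, -0.069, 1], [-0.0016, 0.0189, 0, 0, 0, -0.069, 1], [-0.0016, 0.0189, 0, 0, 0, -0.069, 1], [-0.0016, 0.0189, 0, 0, 0, -0.069, 1], [-0.0016, 0.0189, 0, 0, 0, -0.069, 1], [-0.0016, 0.0189, 0, 0, 0, -0.069, 1], [-0.0016, 0.0189, 0, 0, 0, -0.069, 1], [-0.0016, 0.0189, 0, 0, 0, -0.069, 1], [-0.0016, 0.0189, 0, 0, 0, -0.069, 1], [-0.0016, 0.0189, 0, 0, 0, -0.069, 1], [-0.0016, 0.0189, 0, 0, 0, -0.069, 1]]}}

```text
time: 6.58
tool_pos: [0.5767, 0.1505, 0.284]
orientation: [3.138, 0.132, -0.008]
wrist_force: [1.5, -0.4, -1.5]
gripper_width: 0.0173
```

Call:
{"op": "apply_moves", "data": {"deltas": [[0, 0, -0.02, 0, 0, 0, 1], [0, 0, -0.03, 0, 0, 0, 1], [0, 0, -0.01, 0, 0, 0, 1], [0, 0, 0, 0, 0, 0, 1], [0, 0, 0, 0, 0, 0, 1]]}}

```text
time: 7.0
tool_pos: [0.577, 0.1494, 0.2253]
orientation: [3.138, 0.137, -0.006]
wrist_force: [0.1, -0.1, -0.4]
gripper_width: 0.0172
```

```bash
python3 - <<'E'
from cell import sense, imaging
import cv2,numpy as np
s=sense();o=s['orientation'];print(s['tool_pos'],"yawy",2*np.arctan2(o[1],o[0])-np.pi/2,o,s['gripper_width'],s['wrist_force'])
c=imaging.snapshot("scene")[:,:,::-1];t=imaging.snapshot("top")[:,:,::-1]
a=cv2.resize(c[100:270,275:435],None,fx=3,fy=3);b=cv2.resize(t[130:260,145:280],None,fx=3,fy=3)
o=np.zeros((510,900,3),np.uint8);o[:510,:480]=a;o[:390,485:890]=b
cv2.imwrite("pics/d1.png",cv2.resize(o,(800,453)))
E
```

```text
[0.57703816 0.1494135  0.22530122] yawy -1.4832601134085885 [ 3.1382508   0.13744307 -0.00637115] 0.01715426366783787 [ 0.12715404 -0.0799543  -0.43853863]
```

View pics/d1.png

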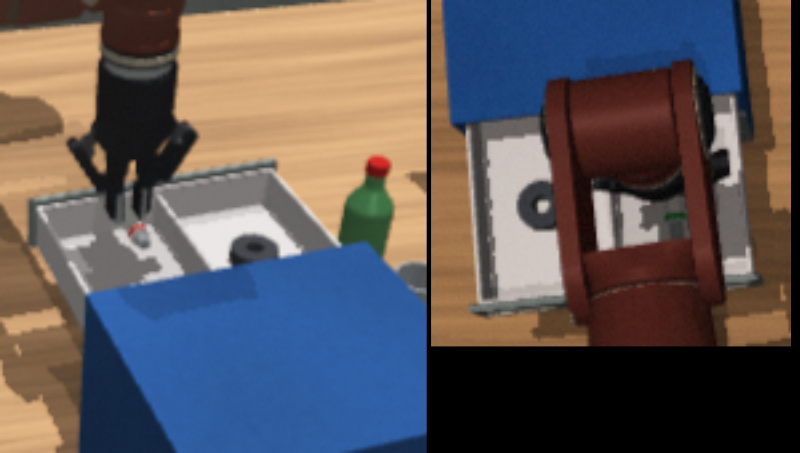

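The scene view shows the gauge in the fingers above the empty half, red end toward the unit and green toward the drawer front. The ring and bottle are clear. I'll lower it.

Call:
{"op": "apply_moves", "data": {"deltas": [[0, 0, -0.015, 0, 0, 0, 1], [0, 0, -0.015, 0, 0, 0, 1], [0, 0, -0.015, 0, 0, 0, 1], [0, 0, -0.01, 0, 0, 0, 1], [0, 0, -0.003, 0, 0, 0, 1], [0, 0, 0, 0, 0, 0, 1]]}}

```text
time: 7.6
tool_pos: [0.578, 0.1496, 0.1693]
orientation: [3.139, 0.137, -0.001]
wrist_force: [0.1, -0.1, -1.7]
gripper_width: 0.017
```

Call:
{"op": "apply_moves", "data": {"deltas": [[0, 0, -0.002, 0, 0, 0, 1], [0, 0, -0.002, 0, 0, 0, 1], [0, 0, 0, 0, 0, 0, 1]]}}

```text
time: 7.85
tool_pos: [0.5784, 0.1497, 0.166]
orientation: [-3.138, -0.138, -0.002]
wrist_force: [-1.0, 0.7, -1.2]
gripper_width: 0.0174
```

Call:
{"op": "apply_moves", "data": {"deltas": [[0, 0, -0.002, 0, 0, 0, 1], [0, 0, -0.002, 0, 0, 0, 1], [0, 0, 0, 0, 0, 0, 1], [0, 0, 0, 0, 0, 0, 1]]}}

```text
time: 8.18
tool_pos: [0.5779, 0.1497, 0.1611]
orientation: [3.139, 0.138, -0.001]
wrist_force: [-0.2, 0.6, -0.2]
gripper_width: 0.0175
```

Call:
{"op": "apply_moves", "data": {"deltas": [[0, 0, -0.0015, 0, 0, 0, 1], [0, 0, 0, 0, 0, 0, 1], [0, 0, 0, 0, 0, 0, 1]]}}

```text
time: 8.43
tool_pos: [0.578, 0.1497, 0.1597]
orientation: [3.139, 0.138, -0.0]
wrist_force: [-0.1, 0.7, -1.6]
gripper_width: 0.0174
```

Call:
{"op": "apply_moves", "data": {"deltas": [[0, 0, -0.0015, 0, 0, 0, 1], [0, 0, 0, 0, 0, 0, 1], [0, 0, 0, 0, 0, 0, 1]]}}

```text
time: 8.68
tool_pos: [0.5779, 0.1497, 0.1581]
orientation: [3.139, 0.138, -0.0]
wrist_force: [-0.0, 0.5, -1.2]
gripper_width: 0.0175
```

Call:
{"op": "apply_moves", "data": {"deltas": [[0, 0, -0.0015, 0, 0, 0, 1], [0, 0, 0, 0, 0, 0, 1], [0, 0, 0, 0, 0, 0, 1]]}}

```text
time: 8.93
tool_pos: [0.5781, 0.1497, 0.1568]
orientation: [-3.139, -0.138, -0.0]
wrist_force: [0.2, 1.0, -1.5]
gripper_width: 0.0171
```

Call:
{"op": "apply_moves", "data": {"deltas": [[0, 0, -0.0015, 0, 0, 0, 1], [0, 0, 0, 0, 0, 0, 1], [0, 0, 0, 0, 0, 0, 1]]}}

```text
time: 9.18
tool_pos: [0.5783, 0.1497, 0.1568]
orientation: [3.138, 0.138, 0.001]
wrist_force: [-2.3, -0.8, 5.7]
gripper_width: 0.0177
```

Call:
{"op": "apply_moves", "data": {"deltas": [[0, 0, -0.0015, 0, 0, 0, 1], [0, 0, 0, 0, 0, 0, 1], [0, 0, 0, 0, 0, 0, 1]]}}

```text
time: 9.43
tool_pos: [0.5791, 0.1498, 0.1567]
orientation: [-3.139, -0.138, -0.004]
wrist_force: [-3.3, -0.6, 8.7]
gripper_width: 0.017
```

Call:
{"op": "apply_moves", "data": {"deltas": [[0, 0, 0.0015, 0, 0, 0, 1], [0, 0, 0, 0, 0, 0, 0.6], [0, 0, 0, 0, 0, 0, 0.4], [0, 0, 0, 0, 0, 0, 0.2], [0, 0, 0, 0, 0, 0, 0.1], [0, 0, 0, 0, 0, 0, 0.1], [0, 0, 0, 0, 0, 0, 0.1], [0, 0, 0, 0, 0, 0, 0.1]]}}

```text
time: 10.1
tool_pos: [0.5778, 0.1497, 0.1549]
orientation: [3.139, 0.138, -0.001]
wrist_force: [-1.0, -0.3, -0.4]
gripper_width: 0.0386
```

Call:
{"op": "apply_moves", "data": {"deltas": [[0, 0, 0.005, 0, 0, 0, 0.1], [0, 0, 0.015, 0, 0, 0, 0.1], [0, 0, 0.02, 0, 0, 0, 0.1], [0, 0, 0.03, 0, 0, 0, 0.1], [0, 0, 0.03, 0, 0, 0, 0.1], [0, 0, 0.02, 0, 0, 0, 0]]}}

```text
time: 10.6
tool_pos: [0.5788, 0.1498, 0.2792]
orientation: [-3.138, -0.138, -0.006]
wrist_force: [0.0, 0.1, 0.5]
gripper_width: 0.0426
```

Call:
{"op": "apply_moves", "data": {"deltas": [[-0.0047, -0.0184, 0, 0, 0, 0.0633, -0.3], [-0.0047, -0.0184, 0, 0, 0, 0.0633, -0.3], [-0.0047, -0.0184, 0, 0, 0, 0.0633, -0.3], [-0.0047, -0.0184, 0, 0, 0, 0.0633, -0.3], [-0.0047, -0.0184, 0, 0, 0, 0.0633, -0.3], [-0.0047, -0.0184, 0, 0, 0, 0.0633, -0.3], [-0.0047, -0.0184, 0, 0, 0, 0.0633, -0.3], [-0.0047, -0.0184, 0, 0, 0, 0.0633, -0.3], [-0.0047, -0.0184, 0, 0, 0, 0.0633, -0.3], [-0.0047, -0.0184, 0, 0, 0, 0.0633, -0.3], [-0.0047, -0.0184, 0, 0, 0, 0.0633, -0.3], [-0.0047, -0.0184, 0, 0, 0, 0.0633, -0.3], [-0.0047, -0.0184, 0, 0, 0, 0.0633, -0.3], [-0.0047, -0.0184, 0, 0, 0, 0.0633, -0.3], [-0.0047, -0.0184, 0, 0, 0, 0.0633, -0.3], [-0.0047, -0.0184, 0, 0, 0, 0.0633, -0.3], [-0.0047, -0.0184, 0, 0, 0, 0.0633, -0.3], [-0.0047, -0.0184, 0, 0, 0, 0.0633, -0.3], [-0.0047, -0.0184, 0, 0, 0, 0.0633, -0.3], [-0.0047, -0.0184, 0, 0, 0, 0.0633, -0.3]]}}

```text
time: 12.27
tool_pos: [0.4838, -0.2192, 0.2758]
orientation: [2.445, 1.971, 0.0]
wrist_force: [-0.5, 0.3, -0.2]
gripper_width: 0.0556
```

Call:
{"op": "apply_moves", "data": {"deltas": [[0, 0, -0.03, 0, 0, 0, -0.3], [0, 0, -0.03, 0, 0, 0, -0.3], [0, 0, -0.02, 0, 0, 0, -0.3], [0, 0, 0, 0, 0, 0, -0.3], [0, 0, 0, 0, 0, 0, -0.3]]}}

```text
time: 12.68
tool_pos: [0.4834, -0.218, 0.1946]
orientation: [-2.447, -1.966, 0.001]
wrist_force: [0.6, 0.2, -0.6]
gripper_width: 0.0553
```

```bash
cat > look.py <<'E'
from cell import sense, imaging
import cv2,numpy as np,sys
s=sense();o=s['orientation'];print(s['time'],s['tool_pos'],"yawy",2*np.arctan2(o[1],o[0])-np.pi/2,o,s['gripper_width'],s['wrist_force'])
c=imaging.snapshot("scene")[:,:,::-1];t=imaging.snapshot("top")[:,:,::-1]
n=sys.argv[1]
cv2.imwrite(f"pics/{n}_s.png",c);cv2.imwrite(f"pics/{n}_t.png",t)
a=cv2.resize(c[130:295,95:255],(480,495));b=cv2.resize(t[150:260,145:280],None,fx=2.3,fy=2.3);d=cv2.resize(t[150:265,310:440],None,fx=2.3,fy=2.3)
p=np.zeros((530,800,3),np.uint8);p[:495,:480]=a;p[:b.shape[0],485:485+b.shape[1]]=b;p[260:260+d.shape[0],485:485+d.shape[1]]=d
cv2.imwrite(f"pics/{n}.png",p)
E
python3 look.py b1
```

```text
12.6833 [ 0.48344769 -0.21795306  0.19462626] yawy -6.500270478136085 [-2.44729257e+00 -1.96633567e+00  1.16415982e-03] 0.05528272933169031 [ 0.63200436  0.16226483 -0.5886289 ]
```

View pics/b1.png

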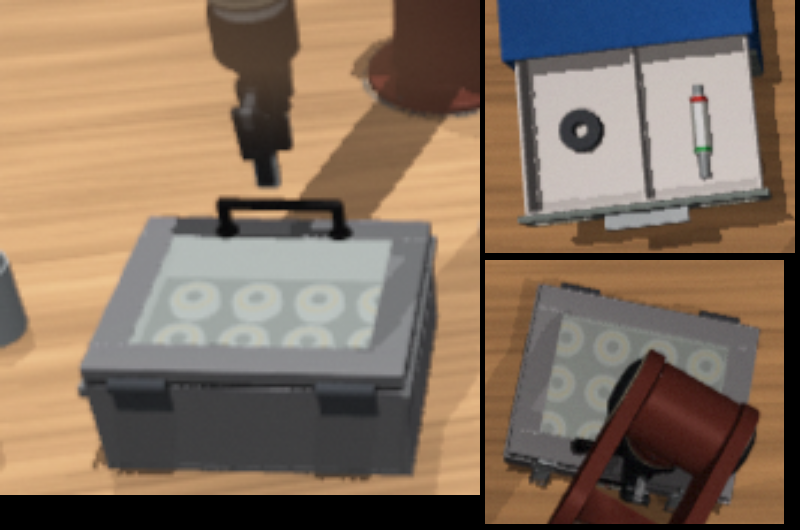

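The gauge lies in the empty compartment, red at (698,98) and green at (703,150), and the ring hasn't moved. The fingertip is above the bar, near its middle (268,183). I'll go down and grip the bar.

Call:
{"op": "apply_moves", "data": {"deltas": [[0.001, 0, -0.015, 0, 0, 0, -0.3], [0, 0, -0.015, 0, 0, 0, -0.3], [0, 0, -0.015, 0, 0, 0, -0.3], [0, 0, -0.007, 0, 0, 0, -0.3], [0, 0, 0, 0, 0, 0, -0.3], [0, 0, 0, 0, 0, 0, 0.1], [0, 0, 0, 0, 0, 0, 0.4], [0, 0, 0, 0, 0, 0, 0.6], [0, 0, 0, 0, 0, 0, 1], [0, 0, 0, 0, 0, 0, 1], [0, 0, 0, 0, 0, 0, 1], [0, 0, 0, 0, 0, 0, 1], [0, 0, 0, 0, 0, 0, 1], [0, 0, 0, 0, 0, 0, 1]]}}

```text
time: 13.95
tool_pos: [0.4883, -0.2193, 0.1453]
orientation: [2.443, 1.962, 0.008]
wrist_force: [10.3, -1.8, -3.3]
gripper_width: 0.0102
```

```bash
python3 look.py b2; python3 - <<'E'
import numpy as np
# lid arc for TCP about hinge, TCP rel to bar measured on the spot
w=.216; ex=np.array([np.cos(w),-np.sin(w)])
for th in (.02,.04,.06,.08,.1,.12,.14,.16):
    x0,z0=-.199,.034
    x=x0*np.cos(th)+z0*np.sin(th); z=z0*np.cos(th)-x0*np.sin(th)
    print(th,np.round(ex*(x-x0),4),round(z-z0,4))
E
```

```text
13.95 [ 0.4882846  -0.21933772  0.1453112 ] yawy -0.21748000240072618 [2.44302838 1.96211598 0.0081867 ] 0.010190778327184846 [10.32035593 -1.77527187 -3.30007853]
0.02 [ 0.0007 -0.0002] 0.004
0.04 [ 0.0015 -0.0003] 0.0079
0.06 [ 0.0023 -0.0005] 0.0119
0.08 [ 0.0033 -0.0007] 0.0158
0.1 [ 0.0043 -0.0009] 0.0197
0.12 [ 0.0054 -0.0012] 0.0236
0.14 [ 0.0065 -0.0014] 0.0274
0.16 [ 0.0078 -0.0017] 0.0313
```

View pics/b2.png

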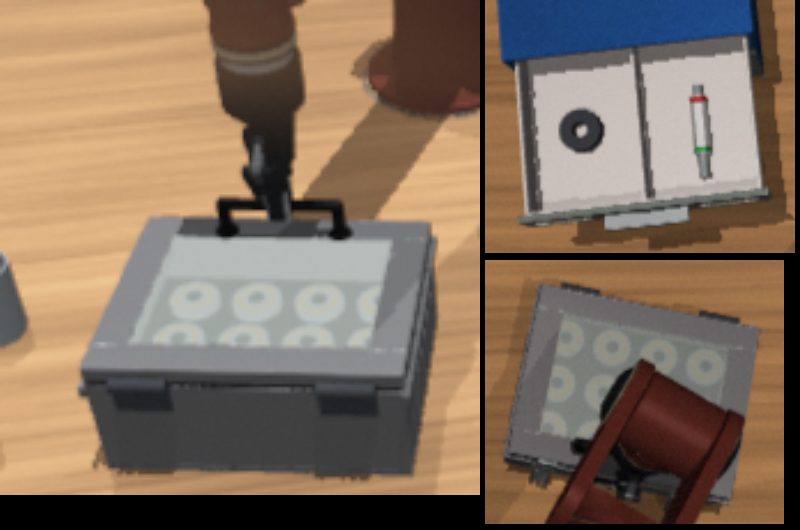

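The fingers hold the bar near its middle (280,208) and the lid is shut. I'll relax the sideways load first, then lift slowly along the lid's arc.

Call:
{"op": "apply_moves", "data": {"deltas": [[0.002, 0, 0, 0, 0, 0, 1], [0.002, -0.0005, 0, 0, 0, 0, 1], [0.0004, 0, 0.001, 0.001, 0.005, 0, 1], [0.0004, 0, 0.001, 0.001, 0.005, 0, 1], [0.0004, 0, 0.001, 0.001, 0.005, 0, 1], [0.0004, 0, 0.001, 0.001, 0.005, 0, 1], [0.0004, -0.0001, 0.001, 0.001, 0.005, 0, 1], [0.0004, -0.0001, 0.001, 0.001, 0.005, 0, 1], [0, 0, 0, 0, 0, 0, 1]]}}

```text
time: 14.8
tool_pos: [0.4884, -0.2193, 0.1474]
orientation: [-2.427, -1.949, 0.041]
wrist_force: [-7.7, -3.1, -3.6]
gripper_width: 0.0094
```

Call:
{"op": "apply_moves", "data": {"deltas": [[-0.001, 0, 0.001, 0.001, 0.005, 0, 1], [-0.001, 0, 0.001, 0.001, 0.005, 0, 1], [0, 0, 0.001, 0.001, 0.005, 0, 1], [0, 0, 0.001, 0.001, 0.005, 0, 1], [0, 0, 0.001, 0.001, 0.005, 0, 1], [0, 0, 0.001, 0.001, 0.005, 0, 1], [0, 0, 0, 0, 0, 0, 1]]}}

```text
time: 15.38
tool_pos: [0.4894, -0.2195, 0.1526]
orientation: [-2.413, -1.938, 0.062]
wrist_force: [5.9, -7.9, -15.8]
gripper_width: 0.0098
```

Call:
{"op": "apply_moves", "data": {"deltas": [[0, 0, 0.001, 0.001, 0.005, 0, 1], [0, 0, 0.001, 0.001, 0.005, 0, 1], [0, 0, 0.001, 0.001, 0.005, 0, 1], [0, 0, 0.001, 0.001, 0.005, 0, 1], [0, 0, 0, 0, 0, 0, 1]]}}

```text
time: 15.8
tool_pos: [0.4906, -0.2198, 0.1575]
orientation: [-2.402, -1.93, 0.078]
wrist_force: [8.0, -6.4, -13.8]
gripper_width: 0.0099
```

Call:
{"op": "apply_moves", "data": {"deltas": [[0.0006, 0, 0.001, 0.001, 0.005, 0, 1], [0.0006, 0, 0.001, 0.001, 0.005, 0, 1], [0.0006, 0, 0.001, 0.001, 0.005, 0, 1], [0.0006, -0.0002, 0.001, 0.001, 0.005, 0, 1], [0.0006, -0.0002, 0.001, 0.001, 0.005, 0, 1], [0.0006, -0.0002, 0.001, 0.001, 0.005, 0, 1], [0, 0, 0, 0, 0, 0, 1], [0, 0, 0, 0, 0, 0, 1]]}}

```text
time: 16.47
tool_pos: [0.4927, -0.2202, 0.1649]
orientation: [-2.381, -1.912, 0.113]
wrist_force: [-0.5, -5.1, -6.2]
gripper_width: 0.0096
```

Call:
{"op": "apply_moves", "data": {"deltas": [[0.0006, 0, 0.0015, 0.0016, 0.0073, 0, 1], [0.0006, 0, 0.0015, 0.0016, 0.0073, 0, 1], [0.0006, -0.0002, 0.0015, 0.0016, 0.0073, 0, 1], [0.0006, -0.0002, 0.0015, 0.0016, 0.0073, 0, 1], [0.0006, -0.0002, 0.0015, 0.0016, 0.0073, 0, 1], [0, 0, 0, 0, 0, 0, 1], [0, 0, 0, 0, 0, 0, 1]]}}

```text
time: 17.05
tool_pos: [0.4949, -0.2208, 0.1724]
orientation: [-2.356, -1.892, 0.149]
wrist_force: [-3.5, -5.2, -4.4]
gripper_width: 0.0099
```

```bash
python3 look.py b3
```

```text
17.05 [ 0.49494763 -0.22077966  0.1724065 ] yawy -6.500661742539252 [-2.35568416 -1.89197246  0.14919857] 0.009941637882785452 [-3.50463426 -5.16446363 -4.44205185]
```

View pics/b3.png

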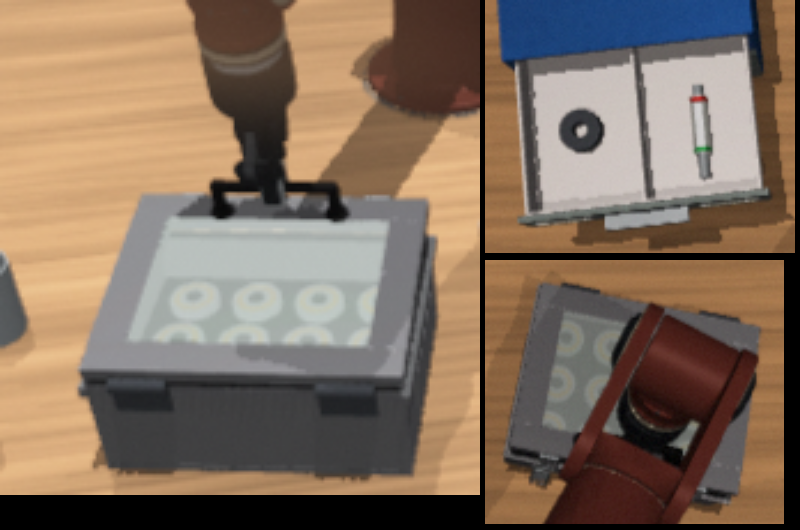

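The lid is free and ajar: the bar in the scene view has risen and the force is down to the lid's weight. A few more millimetres to go.

Call:
{"op": "apply_moves", "data": {"deltas": [[0.0004, 0, 0.0012, 0.0012, 0.006, 0, 1], [0.0004, 0, 0.0012, 0.0012, 0.006, 0, 1], [0.0004, -0.0002, 0.0012, 0.0012, 0.006, 0, 1], [0.0004, -0.0002, 0.001, 0.0012, 0.006, 0, 1], [0, 0, 0, 0, 0, 0, 1], [0, 0, 0, 0, 0, 0, 1], [0, 0, 0, 0, 0, 0, 1], [0, 0, 0, 0, 0, 0, 1], [0, 0, 0, 0, 0, 0, 1], [0, 0, 0, 0, 0, 0, 1]]}}

```text
time: 17.98
tool_pos: [0.4965, -0.2211, 0.177]
orientation: [-2.34, -1.879, 0.172]
wrist_force: [-4.2, -4.8, -4.5]
gripper_width: 0.0095
```

```bash
python3 look.py b4; python3 - <<'E'
from h import *
# drawer gauge check + front edge rise, both views
im=cv2.imread("pics/b4_t.png")
A=[ray("top",cen("top",im,(210,170,260,240),c)[0],.157) for c in("red","green")]; print(A)
y=.085; d=(A[0]+A[1])/2-[.570,.148,.148]; print("in slot",d[0]*np.cos(y)+d[1]*np.sin(y),-d[0]*np.sin(y)+d[1]*np.cos(y))
E
```

```text
17.9833 [ 0.49648501 -0.22113973  0.17703884] yawy -6.500764812783417 [-2.34024271 -1.87937224  0.1717666 ] 0.009526794878435918 [-4.17701554 -4.8183332  -4.45688621]
[array([0.61117265, 0.15247784, 0.157     ]), array([0.54905611, 0.14760936, 0.157     ])]
in slot 0.010251361376462938 0.001177533320802757
```

View pics/b4.png

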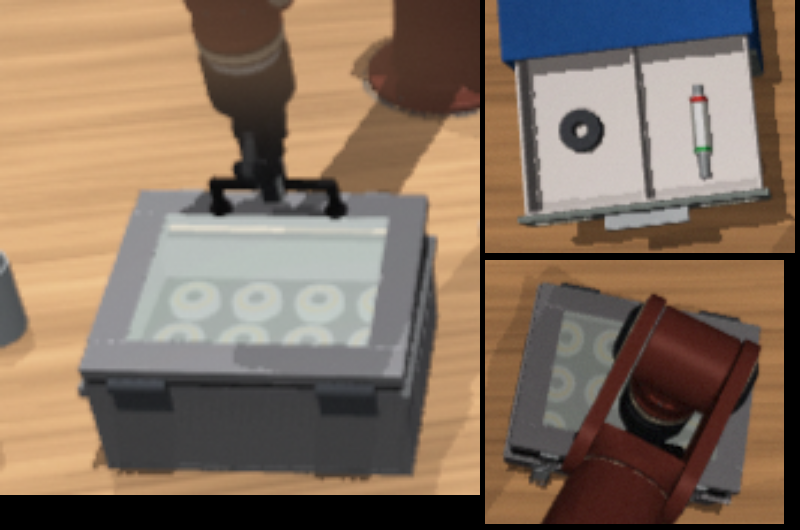

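View pics/b4_s.png

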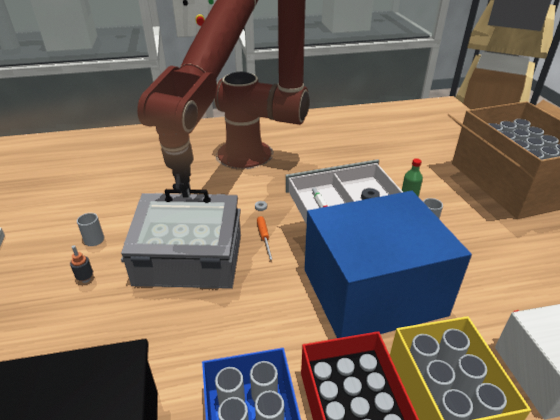

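```bash
python3 -c "
from cell import finish_job,sense
print(sense()['dq']); print(finish_job())"
```

```text
[ 7.70713010e-04  1.65678263e-03  4.06272113e-04 -9.90805624e-04
  4.91112068e-04  1.19770505e-05]
the job is handed in; nothing more can be done
None
```

The plug gauge is lying in the empty drawer compartment, and the gripper is holding the lid ajar by its bar. I handed the job in at about 18 s; no verdict is reported.

- **Gauge:** I gripped it mid-handle and lowered it until it touched the drawer floor (about 6–9 N), then let go. In the last picture it is about 10 mm from the slot point along the drawer and 1 mm from the middle line. That position uses the drawer floor height found on contact, about 0.148 m; my two-view estimates of that height scattered from 0.146 to 0.158 m. The ring and the other bystanders look unmoved in the last pictures, judged by eye.
- **Lid:** I pulled it up slowly along its arc; the highest pull I read was about 16 N at the gasket. The bar is now about 32 mm higher, which puts the lid at roughly 0.16 rad and the front edge about 3.5 cm up. The arm was at rest and about 4.5 N of lid weight was on the gripper, as expected.
- **What disagreed:**
    - The bar sat about 4 mm further from the robot than I measured, which put up to 10 N sideways on the grip before I corrected it.
    - A few newtons of sideways load were still there at the end.
    - I worked out the lid angle from the tool's rise only; I did not measure it separately in the pictures.

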